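# Index the dish camera one hole over to the red dish

## Robot

A 6-joint arm with a two-finger parallel gripper is mounted at the origin on the work surface. World frame = base frame: x ahead of the robot, y to its left, z up, the work surface at z = 0. Lengths are in mm, angles in rad, forces in N, time in s.
With the tool pointing down it reaches from about 300 to 775 mm from the base axis. Payload 14.6 kg.
Tool frame: the origin (TCP) lies between the finger pads; the fingertips stand 17 mm ahead of it and the grasp point (between the pads) lies 2 mm behind it (manip.tip_reach is the distance from the TCP to the fingertips, in mm); z points along the fingers, y is the line along which they close (so a half turn about z gives the same grasp; the last joint's range is limited). The gripper opens to 94 mm and grips with 3 to 60 N. Pads are 16 mm wide; open, the fingers measure 119 mm over their backs; the gripper's body (75 mm by 177 mm) begins 78 mm behind the grasp point.
Start: joints at [-1.176, 0.3, 1.521, -0, 1.321, -0.067], TCP at [245.05, -492.382, 222.446] pointing down, gripper open.
Joint ranges: [-3.03, 3.03], [-0.79, 2.21], [0.23, 2.52], [-1.04, 4.18], [0, 3.07], [-2.55, 2.55]. Speed limits (rad/s): [2.22, 2.22, 2.57, 3.14, 3.14, 3.14].

## Interface

Orientations are given as [roll, pitch, yaw] about the fixed x, y, z axes, in that order (R = Rz(yaw) Ry(pitch) Rx(roll)).
In Python, from cell import manip, viewer gives the robot as it stands.
- The arm moves only by the tool apply_moves, never from a script. Its argument "moves" is a list of rows, each a list of 3 entries, a list of its own where there are three numbers: the shift along the tool's x, y, z each as a share of 0.25 m, from -1 to 1, then the turn, a rotation vector about the tool's x, y, z each as a share of pi rad, from -1 to 1, then the closure, from 0 (fully open) to 1 (shut). In form: [[[dx, dy, dz], [wx, wy, wz], grip], ...]. A call has 1 to 12 rows; each row is the pose to reach, as a shift and turn from the pose commanded when the call began, along the tool's axes at that moment, turning the shorter way round; what a row does not reach only later rows make up. A row lasts 1/12 s, in which the tool goes at most 41.7 mm and 7.16 degrees, less where a joint would pass 70% of its speed; a pose out of reach is approached as far as the arm can. A call with a number of a shift or a turn outside -1 to 1 is refused whole. A call with a gripper value outside its range is refused whole. The fingers move at their own pace and stop on an object; "squeeze" is the grip in N (left out, the last holds). Time passes only in rows, so rows that repeat a pose let the fingers close. It gives the time, the measured TCP pose, the force, the opening and the grip force at its end, in the units of the state.
- manip.read_state(): the state, without advancing time (a new reading comes with each control period).
- viewer.camera(name): name is "scene" or "side" or "wrist"; returns the picture (480x640x3 uint8, blue, green, red); there is no depth.
- viewer.camera_info(name): a dict with "camera_matrix" (3x3 intrinsics, pixels), "k1" (the pictures are not rectified: a ray, as slopes to the right and down, at radius r is drawn at 1 + k1 r^2 times it, then the intrinsics apply), "R" (3x3) and "t" (3): a world point X has camera coordinates R X + t. Camera axes: x right, y down, z forward; pixel columns grow to the right and rows downward; lengths in mm; the calibration is good to about 2 mm. A picture is of the moment at which its call begins: read the wrist's pose just before it. camera_info takes no time and is no camera call; for the wrist camera it gives the pose at the moment of the call.
- manip.sign_off(): hands the job in; it is judged then, once.
The state is a dict: "clock": time; "joints": joint angles; "qd": joint speeds; "effort": joint torques, N m; "eef_pos": TCP position; "eef_rot": TCP orientation; "wrist_force": force on the tool from outside, world axes, zero at the start; "moment": the same for the moment, N m; "finger_gap": finger opening in mm; "finger_force": force on a finger pad.
Only numpy, scipy, OpenCV 4.12 (cv2) and the standard library are available. Lean on these libraries where they do the work, as an engineer would, in place of code of your own. Each camera call takes 0.05 s, during which the arm holds its last target. There are 200 camera calls.

## Task

The camera of the dish stand is done with the middle dish. Hook a fingertip through the orange ring, lift the spring index pin clear of its hole, swing the camera arm one hole over to the red dish, and let the pin drop fully home in the hole there; then leave the ring alone. Do not pinch the ring or wrench at it, do not overshoot to the far holes, and leave the dishes, the tip box and the bottle where they stand.

Things in the scene. Friction and masses are not known exactly. Their poses are not given: they have to be found in the camera images.
- stand: dish imaging stand bolted to the bench; its place and yaw vary; its operator's side, where the ring is, faces the robot's right (-y, to 10 degrees). White base plate 340 x 450 x 12 mm, steel pivot post at its far side. Origin: on the pivot axis at bench height; x points away from the operator, z up. Five dish nests lie on the base plate 160 mm from the pivot axis, at -45, -22.5, 0, 22.5 and 45 degrees (0 = the -x direction)
- swing_arm (a joint): angle (rad) of the arm about the upright pivot axis: 0 over the middle hole, growing counter-clockwise from above (front end towards the stand's -y). Aluminium bar 36 mm wide, top 89 mm above the bench, reaching 280 mm from the pivot axis. Pin out: it swings with light friction (0.5 N at the ring) and stays where left. Pin in a hole: locked, about 1 mm of play
- index_pin (a joint): lift of the pin (m), straight up: 0 = fully home in a hole. The 8 mm round nose stands 8 mm deep, so above 0.008 it is out of the hole; let go between holes it rests on the rail at 0.008. Stroke ends at 0.020. The spring pushes down with 5 N at 0, 10 N at 0.020. Let go within 2 mm of a hole's centre it snaps in by itself. The pin does not turn in the arm
- pull_ring: stiff orange ring on top of the pin, 44 mm inside, 54 mm outside, 5 mm wire. Origin: its centre, 142 mm above the bench (pin home), 233 mm from the pivot axis. It leans 45 degrees: low edge at the pin, high edge towards the pivot. Its z axis is the ring's axis, 45 degrees up, away from the pivot; x lies in the ring's plane, 45 degrees up to the high edge; y is level
- middle_hole (a point): mouth of the middle hole of the index rail, a dark steel arc 30 mm wide on pillars, its top 75 mm above the bench. Five holes, each 9.6 mm, 250 mm from the pivot axis, 22.5 degrees (0.3927 rad) apart, one in line with each nest; this one is at 0 degrees (x = -250 mm in the stand's frame). The pin stands here at the start
- ring_top (a point): middle of the wire at the ring's high edge, 160 mm above the bench with the pin home. A finger pointing 45 degrees down and towards the pivot goes square through the ring, with 40 mm free along it beyond the ring's plane. Well through, and brought up under this wire, it lifts ring and pin when raised straight up; too shallow, it slips out (the wire bears on a slope)
- camera_top (a point): centre of the top of the black camera, a 50 mm cube with a blue cover standing on the arm, 160 mm from the pivot axis; its top is 145 mm above the bench
- lens (a point): centre of the camera's lens glass, under the arm, 160 mm from the pivot axis, 39 mm above the bench: the point that must stand over the dish
- pivot (a point): centre of the top of the pivot bolt, on the pivot axis, 108 mm above the bench
- red_dish_mid (a point): centre (half-way up) of the lidded dish of red agar, 55 mm across and 15 mm high: the dish to go to. It stands in the nest next to the middle one, on either side, in line with the 22.5 or the -22.5 degree hole
- green_dish_mid (a point): centre of the like dish of green agar, in the nest on the other side of the middle one
- amber_dish_mid (a point): centre of the like dish of amber agar, in the middle nest, under the camera at the start
- tip_box_mid (a point): centre of the blue pipette-tip box with a red top, 85 x 120 x 56 mm, standing behind the stand's pivot, to one side
- bottle_mid (a point): centre of the glass bottle with a blue cap, 68 mm across and 150 mm high, standing behind the stand's pivot, to the other side
Things that resemble listed ones, but are neither listed nor needed, are in the scene too. What is shaped like the part that bears red_dish_mid but blue is not meant.

How it is judged (in metres and radians):
On the way, in this order (a step that is already met when the one before it is completed fails the run):
1. the index pin is lifted clear of the middle hole (value of joint index_pin above 0.0085 m and value of joint swing_arm between -0.1 and 0.1 rad), for 0.05 s.
2. the camera is over the red dish and the pin has dropped home (value of joint index_pin below 0.002 m and horizontal distance between lens and red_dish_mid below 0.01 m), for 0.2 s.
At the end, for the whole second after the job is handed in: The camera arm stands still with the lens within 10 mm (level) of the red dish's centre and the index pin home (within 2 mm) in the hole there (all of step 2 and velocity of joint swing_arm between -0.03 and 0.03 rad/s); the robot touches nothing.
It fails at once if a dish is shifted by more than 6 mm or lifted (distance of any of red_dish_mid, green_dish_mid, amber_dish_mid from where it was at the start of the episode above 0.006 m).
It fails at once if the tip box or the bottle is shifted by more than 15 mm, lifted or tipped (distance of any of tip_box_mid, bottle_mid from where it was at the start of the episode above 0.015 m).
It fails at once if the ring is pinched or wrenched: more than 35 N between the fingers and the ring (contact force between the fingers and pull_ring above 35 N).
It fails at once if the arm is swung past the next hole, more than half-way to the far one (value of joint swing_arm above 0.58 rad or value of joint swing_arm below -0.58 rad).
It also fails if it takes over 42 s, if anything falls off the work surface, if the arm or the gripper's body presses on something with over 40 N, if the wrist force passes 120 N, or if a joint passes its speed limit or range.

## Working session

There is one attempt and no reset: what is moved stays moved. The work goes in short steps, Python scripts to look and compute and a tool call to move; the robot and the scene stay as the last step left them, time stands still between calls to the robot, and variables do not carry over. Pictures are saved under pics/ and viewed, at most 10 in all, crops included, and the job is handed in when it is done.

Besides the shell and the picture viewer there is one more tool, called by a JSON object that holds its "api" and its "payload", one argument or row to a line. apply_moves: Moves the arm, as the interface text tells. Shift numbers are shares of 0.25 m and turn numbers shares of pi rad, none past 1 either way. Its arguments: {"type":"object","properties":{"moves":{"type":"array"},"squeeze":{"type":"number"}},"required":["moves"]}

```bash
ls; mkdir -p pics; cat > h.py <<'E'
import numpy as np, cv2
from cell import manip, viewer
def shot(n,f):
    i=viewer.camera_info(n); im=viewer.camera(n); cv2.imwrite('pics/'+f,im); return im,i
E
python3 - <<'E'
from h import *
s=manip.read_state(); print(s)
for n in ('scene','side'):
    im,i=shot(n,n+'1.png'); print(n,i)
    np.save(n+'.npy',im)
E
```

```text
pics
{'clock': 0.0, 'joints': array([-1.17560125e+00,  3.00479164e-01,  1.52160739e+00,  1.07341996e-05,
        1.32069397e+00, -6.66036263e-02]), 'qd': array([ 0.00079633, -0.00090654,  0.00010126, -0.00094338, -0.00070345,
       -0.00063556]), 'effort': array([-3.78014665e-04, -5.31809378e+01, -3.52739060e+01,  7.07588461e-02,
        2.43675703e-02, -5.70044585e-05]), 'eef_pos': array([ 244.9580782 , -492.15642444,  221.87076575]), 'eef_rot': array([-3.14040811e+00, -8.94318934e-05,  4.61795987e-01]), 'wrist_force': array([-0.03865385, -0.14957786, -0.28658803]), 'moment': array([ 0.04668399, -0.04373041,  0.10267116]), 'finger_force': 0.0, 'finger_gap': 93.82698405943037}
scene {'camera_matrix': array([[526.53985926,   0.        , 313.35040901],
       [  0.        , 526.53985926, 241.28382786],
       [  0.        ,   0.        ,   1.        ]]), 'k1': -0.02175060326424374, 'R': array([[ 0.30644755,  0.95181359, -0.01186534],
       [ 0.73077882, -0.24323376, -0.63780847],
       [-0.60996083,  0.1867839 , -0.77010361]]), 't': array([-198.24213401, -380.81379244, 1433.89448051])}
side {'camera_matrix': array([[572.81368088,   0.        , 317.10295809],
       [  0.        , 572.81368088, 250.66488239],
       [  0.        ,   0.        ,   1.        ]]), 'k1': -0.18887121899282253, 'R': array([[ 0.99977253, -0.01337968,  0.01660957],
       [ 0.00296419, -0.68403698, -0.72944131],
       [ 0.02112125,  0.72932461, -0.68384172]]), 't': array([-619.72176135,   95.68370899, 1110.27188771])}
```

View pics/scene1.png

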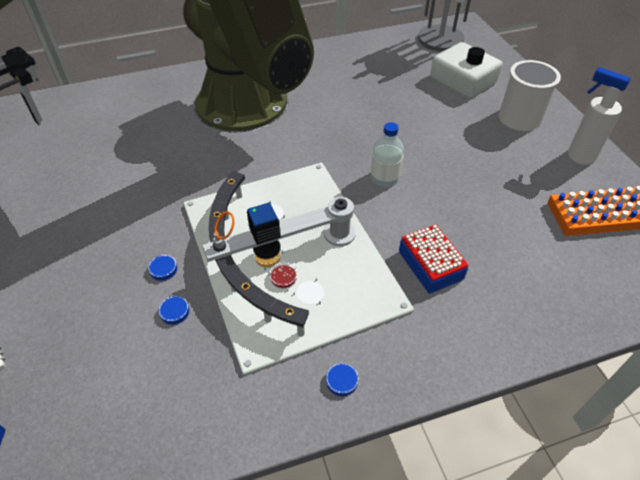

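View pics/side1.png

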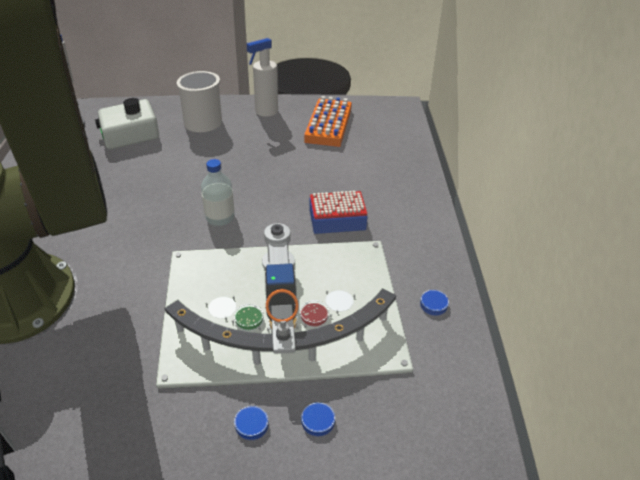

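The scene view shows the orange ring near (225,225), the red dish at (284,276) and the pivot at (341,205). The side view shows the ring at (282,306), the red dish at (314,314) on the +x side, the green dish at (249,317), the bolt at (277,230), and holes at (182,312), (227,334), (338,327) and (380,301).

```bash
cat >> h.py <<'E'
def ray(i,p):
    K=i['camera_matrix']; D=np.array([i['k1'],0,0,0,0.])
    u=cv2.undistortPoints(np.array([[p]],float),K,D)[0,0]
    R=i['R']; return -R.T@i['t'], R.T@np.array([u[0],u[1],1])
def onz(i,p,z):
    c,d=ray(i,p); return c+d*(z-c[2])/d[2]
def tri(rs):
    A=0;b=0
    for c,d in rs:
        d=d/np.linalg.norm(d); P=np.eye(3)-np.outer(d,d); A=A+P; b=b+P@c
    x=np.linalg.solve(A,b); return x,[np.linalg.norm(np.cross(x-c,d/np.linalg.norm(d))) for c,d in rs]
def blobs(im,lo,hi,box,amin=5):
    x0,y0,x1,y1=box; h=cv2.cvtColor(im,cv2.COLOR_BGR2HSV)[y0:y1,x0:x1]
    m=cv2.inRange(h,np.array(lo),np.array(hi)); n,l,s,c=cv2.connectedComponentsWithStats(m)
    return [(tuple(np.round(c[k]+[x0,y0],1)),[int(v) for v in s[k]+np.array([x0,y0,0,0,0])]) for k in range(1,n) if s[k][4]>=amin]
E
python3 - <<'E'
from h import *
sc,sd=np.load('scene.npy'),np.load('side.npy')
for n,im,box in (('scene',sc,(180,160,330,330)),('side',sd,(160,240,410,360))):
    i=viewer.camera_info(n); print(n)
    print('orange'); 
    for b in blobs(im,(5,110,90),(24,255,255),box,4): print(b, onz(i,b[0],75).round(0))
    print('red')
    for b in blobs(im,(0,100,60),(4,255,255),box,30)+blobs(im,(174,100,60),(180,255,255),box,30): print(b,onz(i,b[0],22).round(0))
for p in [(277.5,230)]: print(onz(viewer.camera_info('side'),p,108))
for p in [(341,203)]: print(onz(viewer.camera_info('scene'),p,108))
E
```

```text
scene
orange
((np.float64(230.8), np.float64(181.0)), [228, 179, 7, 5, 26]) [377. -98.  75.]
((np.float64(222.5), np.float64(223.2)), [213, 211, 22, 28, 201]) [ 491. -139.   75.]
((np.float64(267.7), np.float64(260.8)), [256, 253, 24, 14, 158]) [611. -78.  75.]
((np.float64(244.9), np.float64(285.9)), [241, 283, 9, 7, 38]) [ 653. -131.   75.]
((np.float64(288.7), np.float64(311.0)), [285, 308, 9, 8, 39]) [729. -71.  75.]
red
((np.float64(287.4), np.float64(273.7)), [282, 271, 13, 6, 38]) [613. -43.  22.]
((np.float64(282.6), np.float64(276.7)), [271, 266, 25, 22, 271]) [617. -53.  22.]
side
orange
((np.float64(281.8), np.float64(303.7)), [266, 288, 32, 34, 311]) [555. -75.  75.]
((np.float64(378.2), np.float64(301.5)), [377, 299, 5, 5, 10]) [727. -70.  75.]
((np.float64(182.1), np.float64(312.1)), [179, 310, 6, 5, 14]) [379. -97.  75.]
((np.float64(338.9), np.float64(325.3)), [336, 325, 7, 2, 9]) [ 654. -125.   75.]
((np.float64(340.0), np.float64(329.3)), [338, 328, 5, 3, 6]) [ 656. -134.   75.]
((np.float64(226.6), np.float64(334.6)), [223, 332, 8, 6, 19]) [ 463. -146.   75.]
red
((np.float64(314.7), np.float64(312.2)), [302, 304, 24, 17, 241]) [614. -50.  22.]
[542.34114331  85.69064548 108.        ]
[542.83474904  92.06387279 108.        ]
```

```bash
cat >> h.py <<'E'
from scipy.spatial.transform import Rotation as Ro
def rel(P,R):
    """shift/0.25m and turn/pi in tool axes from the measured pose"""
    s=manip.read_state(); R0=Ro.from_euler('xyz',s['eef_rot'])
    return ((R0.inv().apply(P-s['eef_pos']))/250).round(4), ((R0.inv()*R).as_rotvec()/np.pi).round(4)
E
python3 - <<'E'
from h import *
from scipy.optimize import least_squares
H={-2:(378,-97.5),-1:(463,-146),1:(654,-130.5),2:(728.2,-70.7)}
def pt(p,r,k): a=p[2]+np.radians(22.5)*k; return p[:2]+r*np.array([-np.cos(a),-np.sin(a)])
f=lambda p: np.concatenate([pt(p,250,k)-np.array(v) for k,v in H.items()])
s=least_squares(f,[542,90,1.57]); p=s.x; print('pivot',p,'yaw',np.degrees(p[2]),'res',f(p).round(1))
print('red exp',pt(p,160,1),'ring exp',pt(p,233,0), 'mid', pt(p,250,0))
i,j=viewer.camera_info('scene'),viewer.camera_info('side')
print('ring bbox', tri([ray(i,(224,224.5)),ray(j,(282,305))]))
np.save('stand.npy',p)
a=p[2]; u=np.array([np.cos(a),np.sin(a),0])  # toward pivot
z=(u-[0,0,1])/2**.5; x=np.array([np.sin(a),-np.cos(a),0]); R=Ro.from_matrix(np.c_[x,np.cross(z,x),z])
C=np.r_[pt(p,233,0),142]
print(R.as_matrix().round(3)); print(rel(C-77*z,R))
for n,im,bx in(('scene',cv2.imread('pics/scene1.png'),(205,200,245,250)),):
    print(blobs(im,(3,90,70),(22,255,255),bx,10))
E
```

```text
pivot [539.87264583  92.07518436   1.64899981] yaw 94.48072928512644 res [-0.6 -0.5 -0.5  0.3 -0.7 -0.2  1.7  0.3]
red exp [612.46317306 -50.51028248] ring exp [ 558.07548906 -140.21268983] mid [ 559.4035935  -157.16073216]
ring bbox (array([ 559.05663379, -140.27010867,  144.86665726]), [np.float64(0.08745356459169044), np.float64(0.08745356459174448)])
[[ 0.997  0.055 -0.055]
 [ 0.078 -0.705  0.705]
 [-0.    -0.707 -0.707]]
(array([ 1.667 , -0.5002,  0.1026]), array([0.2465, 0.048 , 0.1157]))
[((np.float64(222.4), np.float64(223.1)), [213, 210, 22, 30, 234])]
```

{"api": "apply_moves", "payload": {
  "moves": [
    [[0.95, -0.5, 0], [0.2465, 0.048, 0.1157], 1],
    [[0.95, -0.5, 0], [0.2465, 0.048, 0.1157], 1],
    [[0.95, -0.5, 0], [0.2465, 0.048, 0.1157], 1],
    [[0.95, -0.5, 0], [0.2465, 0.048, 0.1157], 1],
    [[0.95, -0.5, 0], [0.2465, 0.048, 0.1157], 1],
    [[0.95, -0.5, 0], [0.2465, 0.048, 0.1157], 1],
    [[0.95, -0.5, 0], [0.2465, 0.048, 0.1157], 1],
    [[0.95, -0.5, 0], [0.2465, 0.048, 0.1157], 1],
    [[0.95, -0.5, 0], [0.2465, 0.048, 0.1157], 1],
    [[0.95, -0.5, 0], [0.2465, 0.048, 0.1157], 1],
    [[0.95, -0.5, 0], [0.2465, 0.048, 0.1157], 1],
    [[0.95, -0.5, 0], [0.2465, 0.048, 0.1157], 1]
  ],
  "squeeze": 10
}}

```text
clock: 1.1
eef_pos: [401.6, -275.4, 223.1]
eef_rot: [-2.36, -0.002, 0.078]
wrist_force: [0.9, 0.1, 0.5]
finger_gap: 17.4
finger_force: 0.0
```

```bash
cat >> h.py <<'E'
p=np.load('stand.npy')
def goal(th,s,up=0,r=233,h=142):
    """tool with its tip s mm beyond the ring plane, arm angle th, raised by up"""
    a=p[2]+th; u=np.array([np.cos(a),np.sin(a),0]); z=(u-[0,0,1])/2**.5; x=np.array([np.sin(a),-np.cos(a),0])
    return np.r_[p[:2],h+up]-r*u+(s-17)*z, Ro.from_matrix(np.c_[x,np.cross(z,x),z])
E
python3 - <<'E'
from h import *
s=manip.read_state(); print(s['clock'],s['eef_pos'],s['eef_rot'],s['joints'],s['finger_gap'])
print(rel(*goal(0,-60)))
E
```

```text
1.1 [ 401.5601664  -275.40559305  223.10836197] [-2.36022197e+00 -1.63345669e-03  7.79177127e-02] [-0.88906646  0.5070731   1.40630312  0.43470971  1.8827655   0.5960006 ] 17.37802573029281
(array([ 0.6661, -0.1177,  0.2685]), array([ 0.0013, -0.0004,  0.0003]))
```

{"api": "apply_moves", "payload": {
  "moves": [
    [[0.66, -0.12, 0.1], [0.001, 0, 0], 1],
    [[0.66, -0.12, 0.1], [0.001, 0, 0], 1],
    [[0.66, -0.12, 0.1], [0.001, 0, 0], 1],
    [[0.66, -0.12, 0.2], [0.001, 0, 0], 1],
    [[0.666, -0.118, 0.268], [0.001, 0, 0], 1],
    [[0.666, -0.118, 0.268], [0.001, 0, 0], 1],
    [[0.666, -0.118, 0.268], [0.001, 0, 0], 1],
    [[0.666, -0.118, 0.268], [0.001, 0, 0], 1],
    [[0.666, -0.118, 0.268], [0.001, 0, 0], 1]
  ]
}}

```text
clock: 1.85
eef_pos: [562.3, -195.0, 197.0]
eef_rot: [-2.356, -0.002, 0.077]
wrist_force: [-0.5, -0.6, -0.2]
finger_gap: 0.7
finger_force: 0.0
```

```bash
python3 - <<'E'
from h import *
s=manip.read_state(); print(s['clock'],s['joints'],s['finger_gap'],s['wrist_force'])
print(rel(*goal(0,-60))); print(rel(*goal(0,26,-1)))
im,i=shot('wrist','w1.png'); im2,_=shot('side','s2.png'); im3,_=shot('scene','sc2.png')
o=np.hstack([cv2.resize(im,(400,300)),cv2.resize(im2[200:380,180:420],(400,300))])
o=np.vstack([o,np.hstack([cv2.resize(im3[130:310,160:400],(400,300)),np.zeros((300,400,3),np.uint8)])])
cv2.imwrite('pics/m1.png',o)
E
```

```text
1.85 [-0.62946601  0.69086553  1.18119617  0.58680084  1.80056856  0.84142841] 0.6595335731193064 [-0.51268876 -0.55372147 -0.19816334]
(array([0.0004, 0.0001, 0.0032]), array([-0.0002, -0.0008,  0.0001]))
(array([-0.0004,  0.0031,  0.35  ]), array([-0.0002, -0.0008,  0.0001]))
```

View pics/m1.png

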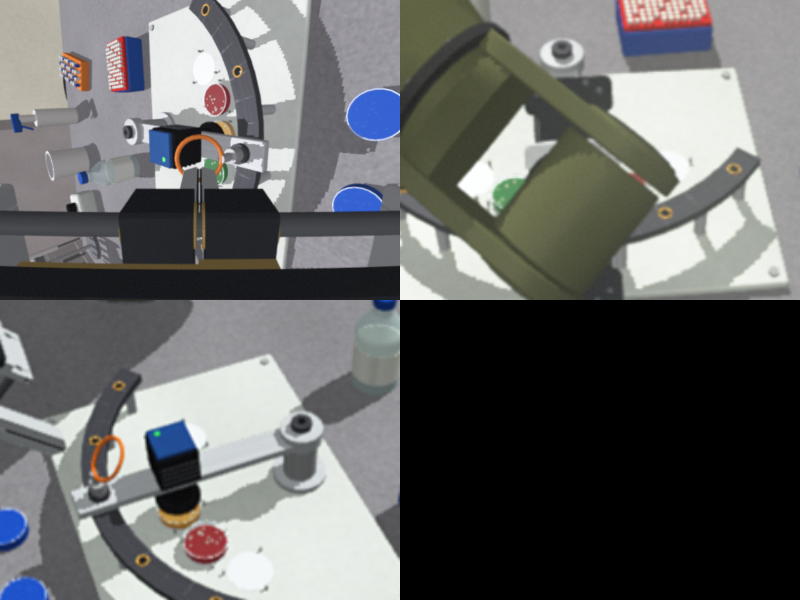

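The wrist view shows the shut fingertips in line with the ring centre, which is at (198,158) in the half-scale panel. In the scene view the finger points at the ring from the left.

```bash
python3 - <<'E'
from h import *
i=viewer.camera_info('wrist'); im=cv2.imread('pics/w1.png')
h=cv2.cvtColor(im,cv2.COLOR_BGR2HSV); m=cv2.inRange(h,np.array((4,110,80)),np.array((22,255,255)))
m[:200]=0; m[300:]=0; m[:,:265]=0; m[:,365:]=0
ys,xs=np.nonzero(m); G,R=goal(0,17); n=R.as_matrix()[:,2]
P=[]
for q in zip(xs,ys):
    c,d=ray(i,q); P.append(R.inv().apply(c+d*(n@(G-c))/(n@d)-G)[:2])
P=np.array(P); r=np.hypot(*P.T); k=r<35; P=P[k]
A=np.c_[2*P,np.ones(len(P))]; s=np.linalg.lstsq(A,(P**2).sum(1),rcond=None)[0]
print(len(P),'centre in tool xy',s[:2],'r',(s[2]+s[0]**2+s[1]**2)**.5, P.min(0),P.max(0))
E
```

```text
1215 centre in tool xy [-0.30119275 -0.78239503] r 24.439597217008863 [-26.56819689 -27.56688081] [26.21909873 25.71246011]
```

{"api": "apply_moves", "payload": {
  "moves": [
    [[0, 0, 0.06], [0, 0, 0], 1],
    [[0, 0, 0.12], [0, 0, 0], 1],
    [[0, 0, 0.17], [0, 0, 0], 1],
    [[0, 0, 0.21], [0, 0, 0], 1],
    [[0, 0, 0.25], [0, 0, 0], 1],
    [[0, 0, 0.29], [0, 0, 0], 1],
    [[0, 0, 0.33], [0, 0, 0], 1],
    [[0, 0, 0.365], [0, 0, 0], 1],
    [[0, 0, 0.365], [0, 0, 0], 1],
    [[0, 0, 0.365], [0, 0, 0], 1]
  ]
}}

```text
clock: 2.83
eef_pos: [557.6, -129.0, 131.5]
eef_rot: [-2.354, -0.0, 0.079]
wrist_force: [0.2, 0.2, 0.8]
finger_gap: 0.5
finger_force: 0.0
```

{"api": "apply_moves", "payload": {
  "moves": [
    [[0, -0.008, 0], [0, 0, 0], 1],
    [[0, -0.016, 0], [0, 0, 0], 1],
    [[0, -0.024, 0], [0, 0, 0], 1],
    [[0, -0.024, 0], [0, 0, 0], 1]
  ]
}}

```text
clock: 3.17
eef_pos: [557.5, -125.0, 136.4]
eef_rot: [-2.355, -0.001, 0.078]
wrist_force: [-0.3, -0.8, 0.9]
finger_gap: 0.6
finger_force: 0.0
```

```bash
python3 - <<'E'
from h import *
s=manip.read_state(); print(s['clock'],s['eef_pos'],s['wrist_force'])
print(rel(*goal(0,30)))
im,i=shot('wrist','w2.png'); im3,_=shot('scene','sc3.png')
cv2.imwrite('pics/m2.png',np.hstack([cv2.resize(im[180:360,200:440],(400,300)),cv2.resize(im3[170:290,190:350],(400,300))]))
E
```

```text
3.1667 [ 557.46785997 -124.98294079  136.40295027] [-0.27479782 -0.81288393  0.93390651]
(array([-0.0024,  0.0272, -0.007 ]), array([-0.0005, -0.0003,  0.0003]))
```

View pics/m2.png

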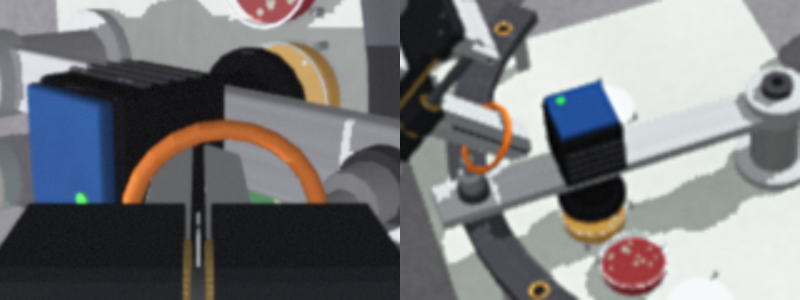

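The wrist view shows both fingers well through the ring: the high-edge wire lies just left of the finger in the crop, at x≈130–145. The scene view shows the tip through the ring and clear of the camera.

{"api": "apply_moves", "payload": {
  "moves": [
    [[0, -0.005, -0.005], [0, 0, 0], 1],
    [[0, -0.01, -0.01], [0, 0, 0], 1],
    [[0, -0.015, -0.015], [0, 0, 0], 1],
    [[0, -0.02, -0.02], [0, 0, 0], 1],
    [[0, -0.024, -0.024], [0, 0, 0], 1],
    [[0, -0.024, -0.024], [0, 0, 0], 1]
  ]
}}

```text
clock: 3.77
eef_pos: [557.2, -125.1, 144.3]
eef_rot: [-2.354, -0.0, 0.078]
wrist_force: [-0.2, -1.2, -7.3]
finger_gap: 0.4
finger_force: 3.0
```

{"api": "apply_moves", "payload": {
  "moves": [
    [[0, -0.005, -0.005], [0, 0, 0], 1],
    [[0, -0.01, -0.01], [0, 0, 0], 1],
    [[0, -0.014, -0.014], [0, 0, 0], 1],
    [[0, -0.014, -0.014], [0, 0, 0], 1],
    [[0, -0.014, -0.014], [0, 0, 0], 1]
  ]
}}

```text
clock: 4.18
eef_pos: [557.3, -125.0, 149.2]
eef_rot: [-2.354, -0.0, 0.078]
wrist_force: [0.2, -2.6, -8.1]
finger_gap: 0.8
finger_force: 3.6
```

```bash
python3 - <<'E'
from h import *
s=manip.read_state(); print(s['eef_pos'],s['wrist_force'])
im3,i=shot('scene','sc4.png')
for f in ('sc3','sc4'):
    im=cv2.imread(f'pics/{f}.png'); h=cv2.cvtColor(im,cv2.COLOR_BGR2HSV)
    m=cv2.inRange(h,np.array((4,110,80)),np.array((20,255,255))); m[:,:212]=0; m[:,242:]=0; m[:208]=0; m[246:]=0
    ys,xs=np.nonzero(m); print(f,xs.max(),ys.min(),ys.max(),xs.mean(),ys.mean(),len(xs))
G=goal(0,17)[0]
for up in (0,8,12): 
    X=i['R']@(G+[0,0,up])+i['t']; print(up,X[:2]/X[2]*526.5+[313.35,241.3])
E
```

```text
[ 557.27415125 -125.03026182  149.23351422] [ 0.24529773 -2.58623657 -8.14604833]
sc3 234 211 239 226.13970588235293 227.10294117647058 136
sc4 233 208 235 225.2348484848485 224.15151515151516 132
0 [224.11340277 225.11477234]
8 [223.48327301 222.18746954]
12 [223.16513911 220.70956085]
```

{"api": "apply_moves", "payload": {
  "moves": [
    [[0, -0.005, -0.005], [0, 0, 0], 1],
    [[0, -0.009, -0.009], [0, 0, 0], 1],
    [[0, -0.009, -0.009], [0, 0, 0], 1],
    [[0, -0.009, -0.009], [0, 0, 0], 1]
  ]
}}

```text
clock: 4.57
eef_pos: [557.3, -125.0, 152.5]
eef_rot: [-2.354, -0.0, 0.078]
wrist_force: [0.7, -2.2, -9.2]
finger_gap: 0.4
finger_force: 3.9
```

```bash
cat >> h.py <<'E'
def swing(th,n):
    s=manip.read_state(); R0=Ro.from_euler('xyz',s['eef_rot']); pv=np.r_[p[:2],0]
    for k in range(1,n+1):
        Q=Ro.from_rotvec([0,0,th*k/n]); P=pv+Q.apply(s['eef_pos']-pv)
        print((R0.inv().apply(P-s['eef_pos'])/250).round(4).tolist(),((R0.inv()*Q*R0).as_rotvec()/np.pi).round(4).tolist())
E
python3 - <<'E'
from h import *
s=manip.read_state(); print(s['eef_pos'],s['wrist_force']); swing(.2,6)
E
```

```text
[ 557.28982627 -125.04309097  152.46231999] [ 0.71375406 -2.23960572 -9.17332398]
[0.029, -0.0004, 0.0004] [0.0, -0.0075, -0.0075]
[0.058, -0.0014, 0.0015] [0.0, -0.015, -0.015]
[0.087, -0.0032, 0.0032] [0.0, -0.0226, -0.0225]
[0.1158, -0.0056, 0.0057] [0.0, -0.0301, -0.03]
[0.1445, -0.0087, 0.0088] [0.0, -0.0376, -0.0374]
[0.1731, -0.0124, 0.0126] [0.0, -0.0451, -0.0449]
```

{"api": "apply_moves", "payload": {
  "moves": [
    [[0.014, 0, 0], [0, -0.0037, -0.0037], 1],
    [[0.029, -0.0004, 0.0004], [0, -0.0075, -0.0075], 1],
    [[0.0435, -0.0009, 0.0009], [0, -0.0112, -0.0112], 1],
    [[0.058, -0.0014, 0.0014], [0, -0.015, -0.015], 1],
    [[0.0725, -0.0023, 0.0023], [0, -0.0188, -0.0188], 1],
    [[0.087, -0.0032, 0.0032], [0, -0.0225, -0.0225], 1],
    [[0.1014, -0.0044, 0.0044], [0, -0.0263, -0.0263], 1],
    [[0.1158, -0.0056, 0.0057], [0, -0.03, -0.03], 1],
    [[0.13, -0.0071, 0.0072], [0, -0.0338, -0.0338], 1],
    [[0.1445, -0.0087, 0.0088], [0, -0.0375, -0.0375], 1],
    [[0.159, -0.0105, 0.0107], [0, -0.0413, -0.0413], 1],
    [[0.173, -0.0124, 0.0126], [0, -0.045, -0.045], 1]
  ]
}}

```text
clock: 5.57
eef_pos: [600.4, -117.1, 152.4]
eef_rot: [-2.354, -0.001, 0.28]
wrist_force: [-0.1, -3.5, -9.7]
finger_gap: 0.8
finger_force: 4.5
```

```bash
python3 - <<'E'
from h import *
s=manip.read_state(); print(s['eef_pos'],s['wrist_force'])
a=lambda q: np.arctan2(q[1]-p[1],q[0]-p[0])
print('tool angle', a(s['eef_pos'])-a([557.29,-125.04]), np.hypot(*(s['eef_pos'][:2]-p[:2])))
im,i=shot('scene','sc5.png'); 
print(blobs(im,(90,150,40),(125,255,255),(240,190,330,260),60))
print(blobs(cv2.imread('pics/sc4.png'),(90,150,40),(125,255,255),(240,190,330,260),60))
swing(.3927-(a(s['eef_pos'])-a([557.29,-125.04])),6)
E
```

```text
[ 600.42108829 -117.11438022  152.35137991] [-0.1063795  -3.4605913  -9.69136125]
tool angle 0.20169320452498818 217.7760037620309
[((np.float64(269.4), np.float64(226.1)), [254, 214, 32, 25, 465])]
[((np.float64(261.8), np.float64(214.6)), [248, 203, 29, 24, 443])]
[0.0277, -0.0003, 0.0004] [0.0, -0.0072, -0.0072]
[0.0554, -0.0013, 0.0014] [0.0, -0.0144, -0.0143]
[0.083, -0.0029, 0.0031] [0.0, -0.0215, -0.0215]
[0.1105, -0.0051, 0.0053] [0.0, -0.0287, -0.0286]
[0.1379, -0.008, 0.0082] [0.0001, -0.0359, -0.0358]
[0.1652, -0.0114, 0.0117] [0.0001, -0.0431, -0.0429]
```

{"api": "apply_moves", "payload": {
  "moves": [
    [[0.014, 0, 0], [0, -0.0036, -0.0036], 1],
    [[0.0277, -0.0003, 0.0004], [0, -0.0072, -0.0072], 1],
    [[0.0415, -0.0008, 0.0009], [0, -0.0108, -0.0108], 1],
    [[0.0554, -0.0013, 0.0014], [0, -0.0144, -0.0144], 1],
    [[0.069, -0.0021, 0.0022], [0, -0.018, -0.018], 1],
    [[0.083, -0.0029, 0.0031], [0, -0.0215, -0.0215], 1],
    [[0.097, -0.004, 0.0042], [0, -0.025, -0.025], 1],
    [[0.1105, -0.0051, 0.0053], [0, -0.0287, -0.0287], 1],
    [[0.124, -0.0065, 0.0067], [0, -0.0323, -0.0323], 1],
    [[0.138, -0.008, 0.0082], [0, -0.0359, -0.0359], 1],
    [[0.152, -0.0097, 0.01], [0, -0.0395, -0.0395], 1],
    [[0.165, -0.0114, 0.0117], [0, -0.043, -0.043], 1]
  ]
}}

```text
clock: 6.62
eef_pos: [638.9, -101.8, 152.3]
eef_rot: [-2.354, -0.001, 0.471]
wrist_force: [1.3, -4.3, -8.7]
finger_gap: 0.6
finger_force: 4.5
```

```bash
python3 - <<'E'
from h import *
s=manip.read_state(); print(s['eef_pos'],s['wrist_force'])
a=lambda q: np.arctan2(q[1]-p[1],q[0]-p[0])
print('tool angle', a(s['eef_pos'])-a([557.29,-125.04]), np.hypot(*(s['eef_pos'][:2]-p[:2])))
for n in ('scene','side'):
    shot(n,n+'6.png')
im,i=cv2.imread('pics/scene6.png'),viewer.camera_info('scene')
h=cv2.inRange(cv2.cvtColor(im,cv2.COLOR_BGR2HSV),np.array((95,140,60)),np.array((125,255,255)))
def ct(im,b):
    return blobs(im,(90,150,40),(125,255,255),b,60)
# camera-top blob centre: same rays at start and now -> angle of camera about the pivot
for f in ('scene1','scene6'):
    for b in ct(cv2.imread(f'pics/{f}.png'),(240,190,330,280)):
        q=onz(i,b[0],140); print(f,b,q.round(1),'ang',np.arctan2(*(q[:2]-p[:2])[::-1])-p[2]+np.pi,np.hypot(*(q[:2]-p[:2])))
cv2.imwrite('pics/m3.png',np.hstack([cv2.resize(im[170:320,190:390],(400,300)),cv2.resize(cv2.imread('pics/side6.png')[210:360,230:430],(400,300))]))
E
```

```text
[ 638.9308158  -101.77349363  152.32346649] [ 1.29176237 -4.28149343 -8.68691587]
tool angle 0.3923646571011201 217.69205542623163
scene1 ((np.float64(261.9), np.float64(214.6)), [248, 203, 29, 24, 440]) [552.9 -68.2 140. ] ang 0.002780140706740042 160.81962709963662
scene6 ((np.float64(279.3), np.float64(235.8)), [263, 223, 34, 27, 504]) [612.8 -51.3 140. ] ang 0.39214088583678963 160.86704121694703
```

View pics/m3.png

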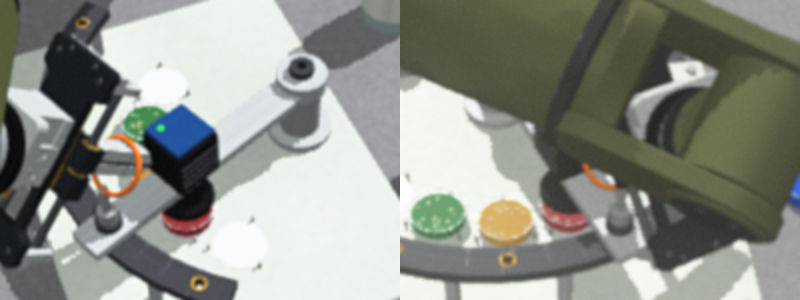

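The camera now stands over the red dish, with the finger still in the ring. I'll lower straight down.

{"api": "apply_moves", "payload": {
  "moves": [
    [[0, 0.006, 0.006], [0, 0, 0], 1],
    [[0, 0.012, 0.012], [0, 0, 0], 1],
    [[0, 0.018, 0.018], [0, 0, 0], 1],
    [[0, 0.024, 0.024], [0, 0, 0], 1],
    [[0, 0.03, 0.03], [0, 0, 0], 1],
    [[0, 0.036, 0.036], [0, 0, 0], 1],
    [[0, 0.042, 0.042], [0, 0, 0], 1],
    [[0, 0.048, 0.048], [0, 0, 0], 1],
    [[0, 0.048, 0.048], [0, 0, 0], 1],
    [[0, 0.048, 0.048], [0, 0, 0], 1]
  ]
}}

```text
clock: 7.55
eef_pos: [638.6, -101.7, 135.9]
eef_rot: [-2.354, -0.002, 0.47]
wrist_force: [0.7, -0.1, -1.1]
finger_gap: 0.6
finger_force: 0.0
```

```bash
python3 - <<'E'
from h import *
s=manip.read_state(); print(s['eef_pos'],s['wrist_force'])
print('to ring axis centre',rel(*goal(.3927,30)))
im,i=shot('scene','scene7.png')
for f in ('scene6','scene7'):
    im=cv2.imread(f'pics/{f}.png'); print(f,blobs(im,(4,110,80),(20,255,255),(232,230,266,275),20))
for up in (0,8,15):
    X=i['R']@(goal(.3927,17,up)[0])+i['t']; print(up,X[:2]/X[2]*526.5+[313.35,241.3])
iw=viewer.camera_info('wrist'); im=viewer.camera('wrist'); cv2.imwrite('pics/w7.png',im)
cv2.imwrite('pics/m4.png',np.hstack([cv2.resize(im[180:360,200:440],(400,300)),cv2.resize(cv2.imread('pics/scene7.png')[170:320,190:390],(400,300))]))
E
```

```text
[ 638.64179868 -101.65794419  135.90542704] [ 0.733053   -0.06306719 -1.08820692]
to ring axis centre (array([-0.0005,  0.0267, -0.0093]), array([-0.0007, -0.0007,  0.0001]))
scene6 [((np.float64(253.0), np.float64(254.1)), [236, 237, 30, 31, 170])]
scene7 [((np.float64(252.2), np.float64(259.3)), [237, 242, 25, 32, 163])]
0 [248.44137757 257.807105  ]
8 [247.94319238 254.94474132]
15 [247.50167056 252.40794166]
```

View pics/m4.png

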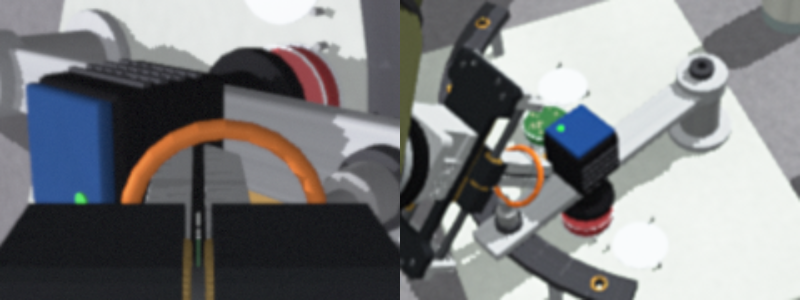

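The ring dropped about 5 px, or 14 mm, and the wrist view matches the pin-home view from before the lift, so the pin is home. I'll centre the finger in the ring and withdraw along its axis.

{"api": "apply_moves", "payload": {
  "moves": [
    [[0, 0.013, 0], [0, 0, 0], 1],
    [[0, 0.026, 0], [0, 0, 0], 1],
    [[0, 0.026, 0], [0, 0, 0], 1],
    [[0, 0.026, -0.04], [0, 0, 0], 1],
    [[0, 0.026, -0.08], [0, 0, 0], 1],
    [[0, 0.026, -0.12], [0, 0, 0], 1],
    [[0, 0.026, -0.17], [0, 0, 0], 1],
    [[0, 0.026, -0.24], [0, 0, 0], 1],
    [[0, 0.026, -0.32], [0, 0, 0], 1],
    [[0, 0.026, -0.42], [0, 0, 0], 1],
    [[0, 0.026, -0.5], [0, 0, 0], 1],
    [[0, 0.026, -0.5], [0, 0, 0], 1]
  ]
}}

```text
clock: 8.65
eef_pos: [681.3, -187.4, 221.3]
eef_rot: [-2.359, -0.004, 0.467]
wrist_force: [0.3, -0.5, 0.8]
finger_gap: 0.6
finger_force: 0.0
```

```bash
python3 - <<'E'
from h import *
s=manip.read_state(); print(s['clock'],s['eef_pos'],s['wrist_force'])
i=viewer.camera_info('wrist'); im,_=shot('wrist','w8.png')
h=cv2.cvtColor(im,cv2.COLOR_BGR2HSV); m=cv2.inRange(h,np.array((4,110,80)),np.array((22,255,255)))
n,l,st,c=cv2.connectedComponentsWithStats(m); print([(st[k].tolist()) for k in range(1,n) if st[k][4]>100])
for up in (0,8):
    G,R=goal(.3927,17,up); X=i['R']@G+i['t']; K=i['camera_matrix']; q=X[:2]/X[2]; nz=R.as_matrix()[:,2]
    q=q*(1+i['k1']*q@q)*K[0,0]+K[:2,2]
    best=[st[k] for k in range(1,n) if st[k][4]>100 and abs(c[k]-q).max()<60]
    P=[]
    for b in best[:1]:
        for y,x in np.argwhere(m[b[1]:b[1]+b[3],b[0]:b[0]+b[2]]):
            cc,d=ray(i,(x+b[0],y+b[1])); P.append(R.inv().apply(cc+d*(nz@(G-cc))/(nz@d)-G)[:2])
    P=np.array(P); P=P[np.hypot(*P.T)<40]; A=np.c_[2*P,np.ones(len(P))]; f=np.linalg.lstsq(A,(P**2).sum(1),rcond=None)[0]
    print(up,q,len(P),f[:2],(f[2]+f[:2]@f[:2])**.5)
im,i=shot('scene','scene8.png')
for b in blobs(im,(90,150,40),(125,255,255),(240,190,330,280),60):
    q=onz(i,b[0],140); print('cam',q,'ang',np.arctan2(*(q[:2]-p[:2])[::-1])-p[2]+np.pi)
E
```

```text
8.65 [ 681.25272328 -187.40981439  221.28331589] [ 0.27173375 -0.49520625  0.83787212]
[[134, 0, 28, 61, 1059], [282, 207, 78, 75, 1533], [310, 324, 5, 74, 299], [323, 324, 5, 74, 310], [28, 415, 420, 16, 3730]]
0 [317.97874923 240.93129886] 1527 [-2.08174364  1.19400684] 25.215241785014044
8 [310.53088902 242.60946639] 1482 [-0.02303453  6.26760858] 24.32611676208726
cam [612.7765084  -51.32367118 140.        ] ang 0.39214088583678963
```

The wrist measurement puts the ring centre within about 2 mm of its pin-home place, and not 8 mm high. The camera stands at 0.392 rad, and the robot is clear.

```bash
python3 -c "
from cell import manip
print(manip.read_state()['qd'].round(3)); print(manip.sign_off())"
```

```text
[ 0.016 -0.013  0.071 -0.003 -0.011 -0.007]
the job is handed in; nothing more can be done
None
```

The camera arm now stands over the red dish at about 0.392 rad (the hole is at 0.3927) with the index pin home, going by the ring's measured place; the ring is released, the robot is clear, and the job was handed in at about 9 s of the 42 s, with no verdict shown.

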